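Lay out stripped pressure-rig parts on their outline pads

ROBOT

A 7-joint arm with a two-finger parallel gripper is mounted at the origin on the work surface. World frame = base frame: x ahead of the robot, y to its left, z up, the work surface at z = 0. Lengths are in m, angles in rad, forces in N, time in s.
With the tool pointing down it reaches from about 0.375 to 0.925 m from the base axis. Payload 3.1 kg.
Tool frame: the origin (TCP) lies midway between the tips of the shut fingers; the grasp point (between the pads) lies 19 mm behind it; z points along the fingers, y is the direction in which the jaws open and shut (so a half turn about z gives the same grasp; the last joint's range is limited). The gripper opens to 85 mm and grips with 20 to 120 N. Pads are 22 mm wide; open, the fingers measure 114 mm over their backs; the gripper's body (76 mm by 85 mm) begins 54 mm behind the grasp point. The pads swing forward as they close: fully open they stand 13 mm farther back than shut.
Start: joints at [-1.447, 0.383, 0.044, 1.598, -0.018, 1.161, -0.05], TCP at [0.143, 0.634, 0.231] pointing down, gripper open.
Joint ranges: [-2.61, 2.61], [-0.41, 2.15], [-1.48, 1.57], [0, 2.5], [-1.57, 4.71], [0.05, 1.97], [-2.85, 2.85]. Speed limits (rad/s): [2.79, 2.79, 3.14, 3.14, 3.14, 3.14, 3.14].

INTERFACE

Orientations are given as a unit quaternion [x, y, z, w].
In Python, from bench import env gives the robot as it stands.
- The arm moves only by the tool servo_tool, never from a script. Its argument "rows" is a list that holds one entry, the list of rows, each a list of 5 numbers: the finger opening in cm, from 0 to 8.54, then the shift along the world's x, y, z in cm, then the turn about the world's z in degrees. A call has exactly 8 rows; each row is the pose to reach, as a shift and turn from the pose measured when the call began; what a row does not reach only later rows make up. A row lasts 1/12 s, in which the tool goes at most 41.7 mm and 7.16 degrees, less where a joint would pass 70% of its speed; a pose out of reach is approached as far as the arm can. A call with a gripper value outside its range is refused whole. The fingers move at their own pace and stop on an object; "force" is the grip in N (left out, the last holds). Time passes only in rows, so rows that repeat a pose let the fingers close, or fill a call up. It gives the time, the measured TCP pose, the force and the opening at its end, in the units of the state.
- env.get_obs(): the state, without advancing time (a new reading comes with each control period).
- env.snapshot(name): name is "scene" or "top"; returns a dict with "frame" (400x640x3 uint8, blue, green, red), "fx", "fy", "cx", "cy" (pixels), "R" (3x3) and "t" (3): a world point X has camera coordinates R X + t. Camera axes: x right, y down, z forward; pixel columns grow to the right and rows downward; lengths in m; the calibration is good to about 2 mm. A picture is of the moment at which its call begins. There is no depth.
- env.hand_in(): hands the job in, once; it reports no verdict.
The state is a dict: "time_s": time; "joint_positions": joint angles; "dq": joint speeds; "tau": joint torques, N m; "eef_pos": TCP position; "tool_rot": TCP orientation; "ft_force": force on the tool from outside, world axes, zero at the start; "moment": the same for the moment, N m; "opening": finger opening in m.
Only numpy, scipy, OpenCV 4.12 (cv2) and the standard library are available. Lean on these libraries where they do the work, as an engineer would, in place of code of your own. Each camera call takes 0.05 s, during which the arm holds its last target. There are 200 camera calls.

TASK

The pressure rig has been stripped for a seal change. Set each of the four loose steel parts (collar, valve block, cross fitting, seal plug) upright in the middle of the black pad that carries its own white outline, with the block and the cross turned to line up with theirs. Set the parts down rather than dropping them, and leave the small jar of grease standing where it is.

Things in the scene. Friction and masses are not known exactly. Their poses are not given: they have to be found in the camera images.
- collar: Loose plain steel ring, 60 mm outside diameter, 32 mm bore, 24 mm high, about 0.36 kg, lying flat on the table; origin at the centre of its underside, z up along the bore. Can be taken across the outside (60 mm) or by its 14 mm wall.
- block: Loose steel valve block, a bar 80 mm long (its x), 32 mm wide (its y), 34 mm high, about 0.5 kg, two dark port holes on top; origin at the centre of its underside, z up. Grip it across its 32 mm width.
- cross: Loose steel cross fitting, about 0.35 kg: two round bars 22 mm thick and 70 mm long crossing along its x and y, tops 23 mm above the table (30 mm square hub: 24 mm), and in the middle an upright round boss 28 mm in diameter, from 24 to 54 mm above the table. Origin at the centre of its underside, z up. Grip it by the boss, fingertips above the bars.
- plug: Loose upright steel seal plug, a cylinder 32 mm in diameter and 56 mm high with two thin black seal bands near its top, about 0.3 kg; origin at the centre of its underside, z up.
- pad_collar: Fixed black rubber pad, 92 x 92 mm, 6 mm thick, flat on the table; origin at the centre of its underside, so its top is 6 mm above the origin; x and y along its edges. On it, flat and centred, a white inlay: a ring, 60 mm outside and 32 mm inside. The collar belongs here.
- pad_block: Fixed black rubber pad, 92 x 92 mm, 6 mm thick, flat on the table; origin at the centre of its underside, so its top is 6 mm above the origin; x and y along its edges. On it, flat and centred, a white inlay: an 80 x 32 mm rectangle, long along the pad's x. The valve block belongs here, either way round.
- pad_cross: Fixed black rubber pad, 92 x 92 mm, 6 mm thick, flat on the table; origin at the centre of its underside, so its top is 6 mm above the origin; x and y along its edges. On it, flat and centred, a white inlay: a plus sign with 70 mm long, 22 mm wide bars along the pad's x and y. The cross fitting belongs here, in any of its four ways round.
- pad_plug: Fixed black rubber pad, 92 x 92 mm, 6 mm thick, flat on the table; origin at the centre of its underside, so its top is 6 mm above the origin; x and y along its edges. On it, flat and centred, a white inlay: a solid disc 32 mm in diameter. The seal plug belongs here.
- jar: Not to be moved: loose white jar of grease, black cap, 52 mm in diameter, 55 mm high; origin at the centre of its underside. The nine listed things stand on nine spots 120 mm or more apart (centres), in any order. Unlisted: small bolts and a socket (under 26 mm high) between them, two hand tools (under 40 mm) close to the robot, equipment (under 0.15 m) beyond x 0.82 m or 0.55 m to either side.
Things that resemble listed ones, but are neither listed nor needed, are in the scene too. Leave any orange look-alike of the pad_block alone.

How it is judged:
By the outcome, as a careful person would: the job done as asked, in the order asked, and still so for the second after the job is handed in, with the robot touching nothing.
It also fails if it takes over 102 s, if anything falls off the work surface, if the arm or the gripper's body presses on something with over 40 N, if the wrist force passes 120 N, or if a joint passes its speed limit or range.

## Working session

There is one attempt and no reset: what is moved stays moved. The work goes in short steps, Python scripts to look and compute and a tool call to move; the robot and the scene stay as the last step left them, time stands still between calls to the robot, and variables do not carry over. Pictures are saved under pics/ and viewed, about 12 in all and at most 16, crops included, and the job is handed in when it is done.

Besides the shell and the picture viewer there is one more tool, called after ">>>" as name(argument=value, ...), one argument or row to a line, values as JSON. servo_tool: Moves the arm, as the interface text tells. Its arguments: {"type":"object","properties":{"rows":{"type":"array"},"force":{"type":"number"}},"required":["rows"]}

```bash
ls; mkdir -p pics; python3 - <<'E'
from bench import env
import cv2,numpy as np
for n in("scene","top"):
    s=env.snapshot(n);cv2.imwrite(f"pics/{n}0.png",s["frame"])
    R,t=np.array(s["R"]),np.array(s["t"]);print(n,s["fx"],s["cx"],s["cy"],(-R.T@t).round(3),R.round(3).tolist())
print({k:np.round(v,3).tolist() for k,v in env.get_obs().items()})
E
```

```text
pics
scene 392.0608171195752 318.97733900786017 204.11529614359623 [ 0.927 -0.684  0.579] [[0.873, 0.488, -0.003], [0.28, -0.506, -0.816], [-0.4, 0.711, -0.578]]
top 449.6776544343755 317.8298140944007 191.41154687355046 [ 0.357 -0.007  1.237] [[-0.022, -1.0, -0.0], [-0.989, 0.022, -0.144], [0.144, -0.003, -0.99]]
{'time_s': 0.1, 'joint_positions': [-1.447, 0.384, 0.044, 1.599, -0.018, 1.161, -0.05], 'dq': [0.002, -0.001, 0.002, -0.003, -0.0, -0.001, -0.002], 'tau': [0.002, -43.473, 1.029, -25.045, 0.011, 0.005, -0.0], 'eef_pos': [0.143, 0.633, 0.23], 'tool_rot': [0.111, 0.994, -0.001, -0.0], 'ft_force': [-0.017, 0.342, -0.074], 'moment': [0.02, 0.053, 0.045], 'opening': 0.086}
```

View pics/top0.png

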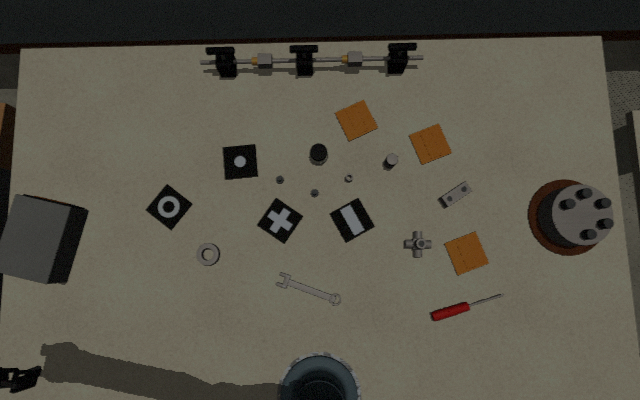

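View pics/scene0.png

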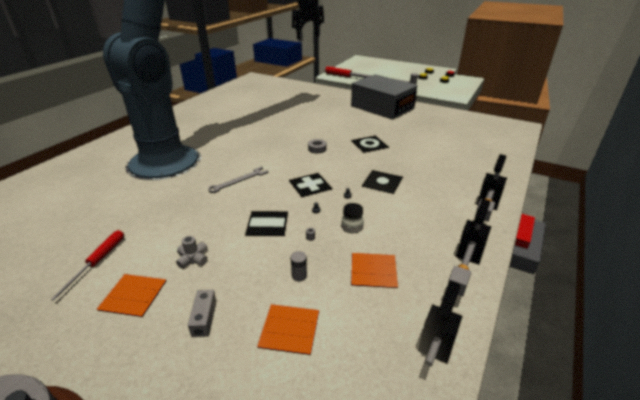

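The top view shows the pads: collar (169,207), plug (240,162), cross (280,221) and block (352,220). The parts are the collar (208,254), cross (418,244), block (455,194) and plug (391,160), with the jar at (318,154).

```bash
cat > h.py <<'E'
from bench import env
import cv2,numpy as np
def snap(n,save=None):
    s=env.snapshot(n)
    if save: cv2.imwrite("pics/"+save,s["frame"])
    return s
def ray(s,px,z):
    "pixels (n,2) -> world points on the plane at height z"
    R,t=np.array(s["R"]),np.array(s["t"]);px=np.atleast_2d(np.asarray(px,float))
    d=np.c_[(px[:,0]-s["cx"])/s["fx"],(px[:,1]-s["cy"])/s["fy"],np.ones(len(px))]@R
    c=-R.T@t
    return c+d*((z-c[2])/d[:,2])[:,None]
def blobs(mask,amin,amax):
    n,l,st,c=cv2.connectedComponentsWithStats(mask.astype(np.uint8))
    return [(l==i) for i in range(1,n) if amin<st[i,4]<amax]
def outline(m):
    return max(cv2.findContours(m.astype(np.uint8),cv2.RETR_EXTERNAL,cv2.CHAIN_APPROX_NONE)[0],key=len)[:,0]
def rect(s,m,z):
    "min-area rectangle of a mask, in world mm on plane z"
    w=ray(s,outline(m),z)[:,:2]
    (c,sz,a)=cv2.minAreaRect((w*1000).astype(np.float32));return np.round(c,1),np.round(sz,1),round(a,1)
E
python3 - <<'E'
from h import *
s=snap("top");f=s["frame"];g=f.max(2).astype(int);print("table",f[270,400],"coll",f[247,208],"pad",f[165,230],"inlay",f[207,159])
cv2.imwrite("pics/zoom.png",cv2.resize(f[90:300,140:500],None,fx=2.2,fy=2.2,interpolation=cv2.INTER_CUBIC))
roi=np.zeros(g.shape,bool);roi[90:285,130:500]=1
sat=f.max(2).astype(int)-f.min(2)
print("PADS")
for m in blobs((g<60)&roi,80,3000):
    print(outline(m).mean(0).round(),m.sum(),*rect(s,m,.006))
print("NONTABLE")
for m in blobs((g<105)&(g>=0)&(sat<60)&roi,60,3000):
    print(outline(m).mean(0).round(),m.sum(),*rect(s,m,.02))
E
```

```text
table [ 91 107 111] coll [84 90 95] pad [ 7  6 10] inlay [111 113 110]
PADS
[318. 154.] 306 [642.8 -14.7] [49.9 60.8] 80.9
[240. 162.] 970 [625.3 205.3] [93.8 91. ] 4.6
[169. 207.] 732 [502.7 400.8] [92.9 91.7] 51.3
[280. 221.] 755 [458.4  95.3] [92.  92.6] 54.5
[352. 220.] 769 [ 455.5 -101.6] [91.9 92. ] 27.8
[168. 206.] 104 [503.5 402.2] [30.4 29. ] 27.3
[412. 248.] 92 [ 374.3 -264.4] [48.2 45.4] 3.5
NONTABLE
[353. 131.] 77 [ 702.8 -110.4] [130.1  63.2] 69.2
[425. 154.] 69 [ 633.9 -309.8] [128.2  64.6] 62.9
[318. 154.] 384 [638.9 -13.4] [55.4 62.3] 88.7
[237. 162.] 1123 [621.6 206.3] [ 97.3 104.8] 2.7
[389. 162.] 222 [ 613.1 -211.7] [44.3 48.5] 87.6
[348. 177.] 82 [571.  -95.9] [25.7 28.8] 68.1
[280. 178.] 73 [572.2  93.9] [24.7 25.1] 89.4
[456. 194.] 480 [ 517.2 -385.3] [ 41.1 104.2] 32.6
[169. 206.] 906 [500.9 395.1] [99.7 96. ] 52.7
[314. 192.] 74 [530.8  -1.1] [25.7 24.6] 62.5
[279. 221.] 950 [456.1  95. ] [95.9 99.8] 54.8
[352. 220.] 925 [ 454.8 -100.4] [94.3 95.8] 27.8
[168. 206.] 130 [501.6 396.8] [35.5 30.1] 88.7
[417. 244.] 475 [ 384.8 -274.7] [65.4 69.4] 42.8
[208. 254.] 416 [370.1 287.5] [61.3 64.4] 0.5
[288. 280.] 162 [303.   68.4] [79.7 31.4] 88.7
```

View pics/zoom.png

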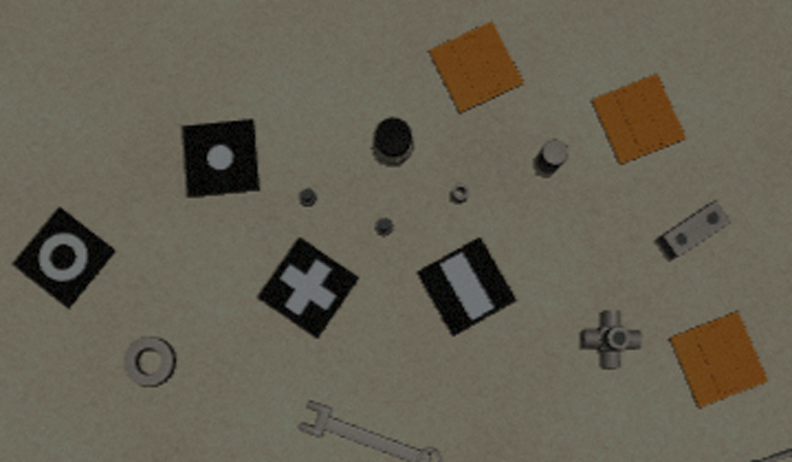

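```bash
cat >> h.py <<'E'
def avg(n,k=4):
    ss=[env.snapshot(n) for _ in range(k)];s=ss[0];s["frame"]=np.mean([x["frame"] for x in ss],0).astype(np.uint8);return s
def montage(s,cs,name,w=50,h=36,k=8,gain=1.8):
    t=[]
    for x,y in cs:
        c=s["frame"][y-h//2:y+h//2,x-w//2:x+w//2];c=cv2.resize(cv2.convertScaleAbs(c,alpha=gain),None,fx=k,fy=k,interpolation=cv2.INTER_CUBIC)
        for i in range(0,w,10): cv2.putText(c,str(x-w//2+i),(i*k,10),0,.35,(0,255,255)); cv2.line(c,(i*k,0),(i*k,h*k),(0,120,120),1)
        for i in range(0,h,10): cv2.putText(c,str(y-h//2+i),(0,i*k+10),0,.35,(0,255,255)); cv2.line(c,(0,i*k),(w*k,i*k),(0,120,120),1)
        t.append(c)
    cv2.imwrite("pics/"+name,np.vstack([np.hstack(t[:2]),np.hstack(t[2:])]))
E
python3 - <<'E'
from h import *
s=avg("top");np.save("pics/top.npy",s["frame"])
montage(s,[(208,254),(455,194),(418,244),(391,160)],"m1.png")
E
```

```text
(no output)
```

View pics/m1.png

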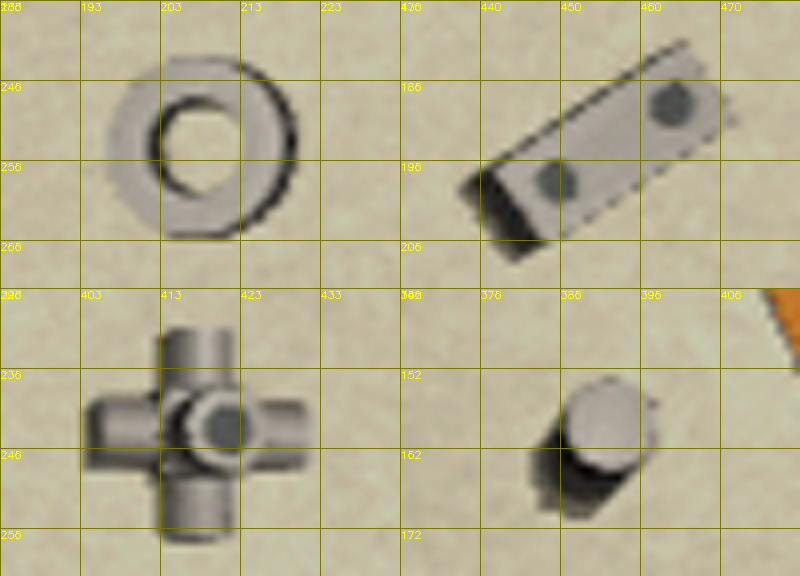

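The montage shows, in full-frame pixels: collar top centre at about (207.1, 253.8), block top centre at (456.2, 193.4), cross boss top at (421, 243) and plug top at (391.8, 158.6).

```bash
python3 - <<'E'
from h import *
s=snap("top");s["frame"]=f=np.load("pics/top.npy")
P=lambda n,px,z:print(n,(ray(s,px,z)[:,:2]*1000).round(1).tolist())
P("collar",(207.1,253.8),.024);P("block",(456.2,193.4),.034);P("boss",(421,243),.054);P("bars",(417,243.9),.018);P("plug",(391.8,158.6),.056)
def q(a,o):return np.array(a)/8-.5+np.array(o)-np.array(o)*0
def ang(a,b,o,off,z):
    p=ray(s,[np.array(a)/8.-.5+o-np.array(off)/8.,np.array(b)/8.-.5+o-np.array(off)/8.],z);d=(p[1]-p[0])[:2];print(np.degrees(np.arctan2(d[1],d[0])).round(1),np.linalg.norm(d).round(4))
o=np.array((430,176));ang((490,166),(686,42),o,(400,0),.034);ang((545,242),(735,122),o,(400,0),.034);ang((558,182),(672,104),o,(400,0),.034)
o=np.array((393,226));ang((197,328),(197,542),o,(0,288),.015);ang((83,434),(310,435),o,(0,288),.015)
# inlays
g=f.max(2)
for n,c in dict(collar=(169,207),block=(352,220),cross=(280,221),plug=(240,162)).items():
    m=np.zeros(g.shape,bool);x,y=c;pad=[b for b in blobs(g<55,400,3000) if abs(np.argwhere(b).mean(0)-(y,x)).max()<8][0]
    hull=np.zeros(g.shape,np.uint8);cv2.fillConvexPoly(hull,cv2.convexHull(outline(pad)),1)
    i=max(blobs((hull>0)&(g>=55)&(cv2.erode(hull,np.ones((7,7)))>0),50,2000),key=lambda b:b.sum())
    print(n,rect(s,pad,.006),"inlay",rect(s,i,.006))
E
```

```text
collar [[371.6, 288.9]]
block [[518.5, -384.1]]
boss [[387.0, -277.2]]
bars [[385.7, -274.5]]
plug [[613.4, -210.8]]
-59.3 0.0802
-59.5 0.0775
-57.4 0.0478
176.9 0.0718
-91.5 0.0766
collar (array([502.8, 400.7]), array([93. , 91.3]), 51.3) inlay (array([503.3, 401.5]), array([58.5, 58.1]), 88.7)
block (array([ 455.5, -101.6]), array([91.9, 92. ]), 27.8) inlay (array([ 455.9, -102.2]), array([71.6, 32.5]), 27.9)
cross (array([458.1,  95.6]), array([92. , 91.9]), 54.5) inlay (array([459.4,  95. ]), array([62. , 61.7]), 8.7)
plug (array([625.4, 205.3]), array([93.5, 91. ]), 4.5) inlay (array([626.8, 206.3]), array([30.9, 28.5]), 88.7)
```

>>> servo_tool(
  rows=[
    [[8.5,3,-4,0,0],[8.5,5,-8,0,0],[8.5,8,-12,0,0],[8.5,10,-15,0,0],[8.5,12,-18.5,0,0],[8.5,14,-22,-2,0],[8.5,16,-25,-4,0],[8.5,18.5,-28,-6,0]],
  ],
  force=60,
)

```text
time_s: 1.07
eef_pos: [0.3197, 0.3641, 0.179]
tool_rot: [0.111, 0.994, 0.001, 0.0]
ft_force: [0.7, 0.2, -0.5]
opening: 0.085
```

>>> servo_tool(
  rows=[
    [[8.5,2,-3,-3,0],[8.5,3.5,-5,-5,0],[8.5,5.2,-7.5,-8,0],[8.5,5.2,-7.5,-10,0],[8.5,5.2,-7.5,-11,0],[8.5,5.2,-7.5,-11,0],[8.5,5.2,-7.5,-11,0],[8.5,5.2,-7.5,-11,0]],
  ],
)

```text
time_s: 1.73
eef_pos: [0.372, 0.2914, 0.0703]
tool_rot: [0.109, 0.994, 0.002, 0.001]
ft_force: [0.3, 0.2, 0.8]
opening: 0.0851
```

```bash
python3 - <<'E'
from h import *
s=snap("top");a=cv2.convertScaleAbs(s["frame"][200:300,140:260],alpha=1.8)
b=snap("scene");c=cv2.convertScaleAbs(b["frame"][90:190,250:370],alpha=1.6)
k=dict(fx=3.3,fy=3.3,interpolation=cv2.INTER_CUBIC)
print(np.round(env.get_obs()["eef_pos"],4))
cv2.imwrite("pics/c1.png",np.hstack([cv2.resize(a,None,**k),cv2.resize(c,None,**k)]))
E
```

```text
[0.3722 0.2913 0.0705]
```

View pics/c1.png

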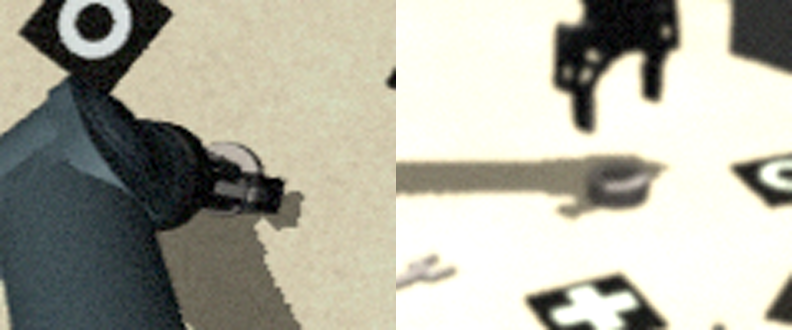

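The gripper is centred over the collar in the scene crop, with the collar at about (617,183) and the jaw midline at about x 620. I'm going down.

>>> servo_tool(
  rows=[
    [[8.5,0,-0.2,-2,0],[8.5,0,-0.2,-4,0],[8.5,0,-0.2,-5.5,0],[8.5,0,-0.2,-6.4,0],[8.5,0,-0.2,-6.7,0],[8.5,0,-0.2,-6.7,0],[5.5,0,-0.2,-6.7,0],[5.5,0,-0.2,-6.7,0]],
  ],
  force=70,
)

```text
time_s: 2.5
eef_pos: [0.373, 0.2902, 0.0045]
tool_rot: [0.109, 0.994, 0.004, 0.002]
ft_force: [-0.7, -0.3, 0.3]
opening: 0.0635
```

>>> servo_tool(
  rows=[
    [[5.0,0,0,0,0],[5.0,0,0,0,0],[5.0,0,0,0,0],[5.0,0,0,0,0],[5.0,0,0,0,0],[5.0,0,0,2,0],[5.0,0,0,4,0],[5.0,0,0,6,0]],
  ],
  force=70,
)

```text
time_s: 3.17
eef_pos: [0.3717, 0.289, 0.0641]
tool_rot: [0.109, 0.994, 0.002, 0.001]
ft_force: [0.7, -0.2, -3.3]
opening: 0.0568
```

>>> servo_tool(
  rows=[
    [[5.0,2,1.5,1,0],[5.0,4.5,4,1,0],[5.0,7,6.5,1,0],[5.0,9.5,9,1,0],[5.0,12,10.5,0,0],[5.0,13.1,11.2,-1,0],[5.0,13.1,11.2,-1,0],[5.0,13.1,11.2,-1,0]],
  ],
)

```text
time_s: 3.83
eef_pos: [0.5013, 0.3996, 0.0517]
tool_rot: [0.109, 0.994, 0.0, -0.001]
ft_force: [-0.9, -0.2, -4.3]
opening: 0.0568
```

```bash
python3 - <<'E'
from h import *
s=avg("top",2);b=avg("scene",3)
print(np.round(env.get_obs()["eef_pos"],4))
a=cv2.convertScaleAbs(s["frame"][170:240,130:210],alpha=1.8);c=cv2.convertScaleAbs(b["frame"][95:165,330:410],alpha=1.6)
k=dict(fx=5,fy=5,interpolation=cv2.INTER_CUBIC)
cv2.imwrite("pics/c2.png",np.hstack([cv2.resize(a,None,**k),cv2.resize(c,None,**k)]))
E
```

```text
[0.5018 0.4004 0.0543]
```

View pics/c2.png

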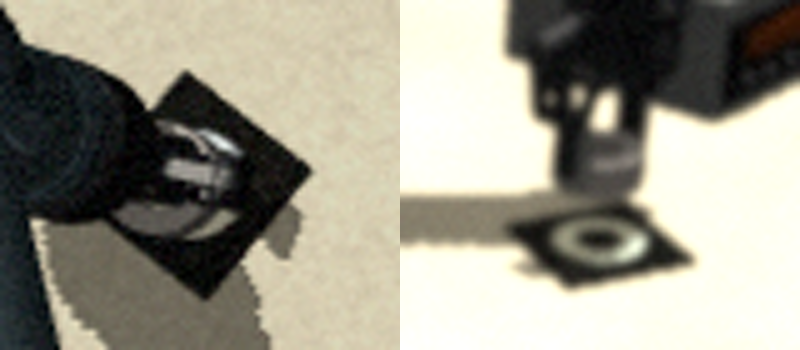

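>>> servo_tool(
  rows=[
    [[5.0,0.1,0.1,-1.5,0],[5.0,0.1,0.1,-3,0],[5.0,0.1,0.1,-3.8,0],[5.0,0.1,0.1,-4.1,0],[5.0,0.1,0.1,-4.2,0],[5.0,0.1,0.1,-4.3,0],[5.0,0.1,0.1,-4.35,0],[5.0,0.1,0.1,-4.4,0]],
  ],
)

```text
time_s: 4.75
eef_pos: [0.5009, 0.4003, 0.0116]
tool_rot: [0.109, 0.994, 0.0, -0.002]
ft_force: [-7.4, -5.2, 14.3]
opening: 0.0569
```

>>> servo_tool(
  rows=[
    [[5.0,0,0,0.15,0],[5.0,0.15,0.1,0.2,0],[5.0,0.2,0.1,0.2,0],[5.0,0.2,0.1,0.15,0],[5.0,0.2,0.1,0.1,0],[5.0,0.2,0.1,0.05,0],[5.0,0.2,0.1,0.05,0],[5.0,0.2,0.1,0.05,0]],
  ],
)

```text
time_s: 5.42
eef_pos: [0.5029, 0.4011, 0.0118]
tool_rot: [0.109, 0.994, 0.0, -0.002]
ft_force: [0.0, 0.2, -1.9]
opening: 0.0568
```

>>> servo_tool(
  rows=[
    [[8.0,0,0,-0.03,0],[8.0,0,0,-0.03,0],[8.5,0,0,-0.03,0],[8.5,0,0,0,0],[8.5,0,0,0,0],[8.5,0,0,2,0],[8.5,0,0,5,0],[8.5,0,0,9,0]],
  ],
)

```text
time_s: 6.08
eef_pos: [0.5004, 0.3993, 0.0995]
tool_rot: [0.109, 0.994, -0.003, -0.004]
ft_force: [0.7, 1.4, -1.1]
opening: 0.085
```

>>> servo_tool(
  rows=[
    [[8.5,0,-3,2,-3],[8.5,0,-7,3,-8],[8.5,0,-11,3,-14],[8.5,0,-15,3,-20],[8.5,0,-19,3,-26],[8.5,0,-23,3,-32],[8.5,0,-27,3,-38],[8.5,0,-31,3,-44]],
  ],
)

```text
time_s: 6.75
eef_pos: [0.5003, 0.0876, 0.13]
tool_rot: [0.476, 0.88, -0.0, -0.005]
ft_force: [1.4, -0.4, -0.7]
opening: 0.085
```

>>> servo_tool(
  rows=[
    [[8.5,0,-4,0,0],[8.5,0,-8,0,0],[8.5,0,-12,0,0],[8.5,0.5,-16,0,0],[8.5,1,-20,0,0],[8.5,1,-24,0,0],[8.5,1,-28,0,0],[8.5,1,-32,0,0]],
  ],
)

```text
time_s: 7.42
eef_pos: [0.5104, -0.2343, 0.1305]
tool_rot: [0.476, 0.88, 0.0, -0.004]
ft_force: [0.9, 0.6, 0.0]
opening: 0.0848
```

>>> servo_tool(
  rows=[
    [[8.5,0.2,-4,0,-2],[8.5,0.4,-8,-1,-2],[8.5,0.8,-12,-3,-2],[8.5,0.8,-14.5,-5,-2],[8.5,0.8,-15,-5,-2],[8.5,0.8,-15,-5,-2],[8.5,0.8,-15,-5,-2],[8.5,0.8,-15,-5,-2]],
  ],
)

```text
time_s: 8.08
eef_pos: [0.52, -0.3823, 0.0813]
tool_rot: [0.49, 0.872, 0.001, -0.004]
ft_force: [-0.6, -0.7, 1.8]
opening: 0.0854
```

```bash
python3 - <<'E'
from h import *
s=avg("top",3);b=avg("scene",3)
print(np.round(env.get_obs()["eef_pos"],4))
A=lambda f,x,y,g:cv2.resize(cv2.convertScaleAbs(f[y:y+60,x:x+80],alpha=g),None,fx=5,fy=5,interpolation=cv2.INTER_CUBIC)
cv2.imwrite("pics/b1.png",np.vstack([np.hstack([A(s["frame"],415,165,1.8),A(b["frame"],160,270,1.4)]),np.hstack([A(s["frame"],130,175,1.8),A(b["frame"],330,115,1.4)])]))
E
```

```text
[ 0.5193 -0.3832  0.0812]
```

View pics/b1.png

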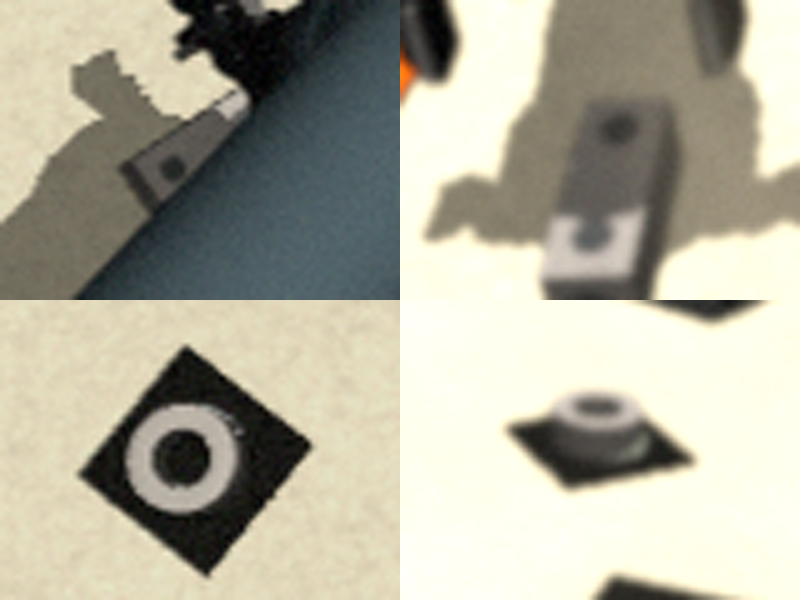

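```bash
python3 - <<'E'
from h import *
s=avg("top",4);f=s["frame"];g=f.max(2)
y0,x0=180,140;c=cv2.resize(g[y0:y0+55,x0:x0+60],None,fx=8,fy=8,interpolation=cv2.INTER_CUBIC)
m=c>85
pad=c<50
for b in blobs(m,2000,40000):
    o=outline(b);p=(o+.5)/8-.5+[x0,y0]
    if b[0].any() or b[-1].any(): continue
    w=ray(s,p,.030)[:,:2]*1000;print("outer",cv2.minEnclosingCircle(w.astype(np.float32)),np.round(cv2.fitEllipse(w.astype(np.float32)),1) if 0 else cv2.fitEllipse(w.astype(np.float32)))
    inv=[h for h in blobs(~b,500,8000)]
    for h in inv:
        w=ray(s,(outline(h)+.5)/8-.5+[x0,y0],.03)[:,:2]*1000
        if 20<np.ptp(w[:,0])<45: print("bore",cv2.fitEllipse(w.astype(np.float32)))
h=blobs(c<75,3000,60000)
for q in h:
    w=ray(s,(outline(q)+.5)/8-.5+[x0,y0],.006)[:,:2]*1000;print("dark",cv2.minAreaRect(w.astype(np.float32)))
E
```

```text
outer ((502.1298828125, 400.71343994140625), 29.356069564819336) ((501.5496520996094, 400.2855529785156), (55.89311218261719, 56.7659797668457), 70.0572509765625)
bore ((501.3489685058594, 400.4964294433594), (33.53120803833008, 34.16747283935547), 152.68911743164062)
dark ((502.80596923828125, 400.8279724121094), (94.41899108886719, 93.41096496582031), 51.49505615234375)
dark ((504.0856018066406, 408.6136474609375), (33.188228607177734, 32.8851318359375), 88.74520111083984)
```

The collar stands about 1.5 mm from its pad centre, which is good enough. Now I'll go down on the block.

>>> servo_tool(
  rows=[
    [[8.5,-0.1,-0.1,-2,0],[8.5,-0.1,-0.1,-4,0],[8.5,-0.1,-0.1,-6,0],[8.5,-0.1,-0.1,-7,0],[8.5,-0.1,-0.1,-7.4,0],[6,-0.1,-0.1,-7.5,0],[4,-0.1,-0.1,-7.5,0],[2.5,-0.1,-0.1,-7.5,0]],
  ],
  force=70,
)

```text
time_s: 9.25
eef_pos: [0.5183, -0.3859, 0.0069]
tool_rot: [0.491, 0.871, 0.0, -0.003]
ft_force: [0.5, -0.3, 0.2]
opening: 0.0514
```

>>> servo_tool(
  rows=[
    [[2.5,0,0,0,0],[2.5,0,0,0,0],[2.5,0,0,0,0],[2.5,0,0,0,0],[2.5,0,0,0,0],[2.5,0,0,0,0],[2.5,0,0,0,0],[2.5,0,0,0,0]],
  ],
)

```text
time_s: 9.92
eef_pos: [0.5194, -0.3872, 0.0087]
tool_rot: [0.491, 0.871, 0.0, -0.002]
ft_force: [-1.4, 0.0, 5.9]
opening: 0.0308
```

>>> servo_tool(
  rows=[
    [[2.5,0,0,1,0],[2.5,0,0,3,0],[2.5,0,0,5,0],[2.5,0,0,7,0],[2.5,0,0,8,0],[2.5,0,0,8,0],[2.5,0,0,8,0],[2.5,0,0,8,0]],
  ],
)

```text
time_s: 10.58
eef_pos: [0.5182, -0.3858, 0.0868]
tool_rot: [0.491, 0.871, 0.0, -0.003]
ft_force: [-0.8, 0.1, -4.4]
opening: 0.0305
```

```bash
python3 - <<'E'
from h import *
o=env.get_obs();print(np.round(o["joint_positions"],2),np.round(o["eef_pos"],4),o["opening"])
E
```

```text
[ 0.11  0.61  0.62  1.73 -0.42  0.94  1.44] [ 0.5182 -0.3858  0.0868] 0.03053534356350407
```

>>> servo_tool(
  rows=[
    [[2.5,0,1,0.5,-4],[2.5,-0.5,3,1,-11],[2.5,-1.2,6,1,-18],[2.5,-2,9,1,-25],[2.5,-2.8,12,1,-32],[2.5,-3.6,15,1,-39],[2.5,-4.4,18,1,-46],[2.5,-5,21,1,-53]],
  ],
)

```text
time_s: 11.25
eef_pos: [0.4657, -0.1739, 0.0953]
tool_rot: [0.83, 0.558, 0.001, -0.004]
ft_force: [0.3, 0.1, -3.8]
opening: 0.0309
```

>>> servo_tool(
  rows=[
    [[2.5,-0.5,2.5,0,-7],[2.5,-1,5,0,-14],[2.5,-1.3,6.5,0,-21],[2.5,-1.3,7.4,0,-28],[2.5,-1.3,7.4,0,-34],[2.5,-1.3,7.4,-2,-39],[2.5,-1.3,7.4,-3,-40.4],[2.5,-1.3,7.4,-3,-40.4]],
  ],
)

```text
time_s: 11.92
eef_pos: [0.4495, -0.0989, 0.0626]
tool_rot: [0.971, 0.237, -0.001, -0.005]
ft_force: [0.3, 0.0, -5.1]
opening: 0.0307
```

```bash
python3 - <<'E'
from h import *
o=env.get_obs();q=o["tool_rot"];print(np.round(o["joint_positions"],2),np.round(o["eef_pos"],4),o["opening"],90-2*np.degrees(np.arctan2(q[0],q[1])))
s=avg("top",3);b=avg("scene",3)
A=lambda f,x,y,g:cv2.resize(cv2.convertScaleAbs(f[y:y+70,x:x+80],alpha=g),None,fx=5,fy=5,interpolation=cv2.INTER_CUBIC)
cv2.imwrite("pics/b2.png",np.hstack([A(s["frame"],310,180,1.8),A(b["frame"],225,175,1.4)]))
E
```

```text
[-0.76  0.48  1.05  2.2  -0.6   0.79 -0.41] [ 0.4495 -0.0989  0.0626] 0.030738462153376674 -62.53937015280735
```

View pics/b2.png

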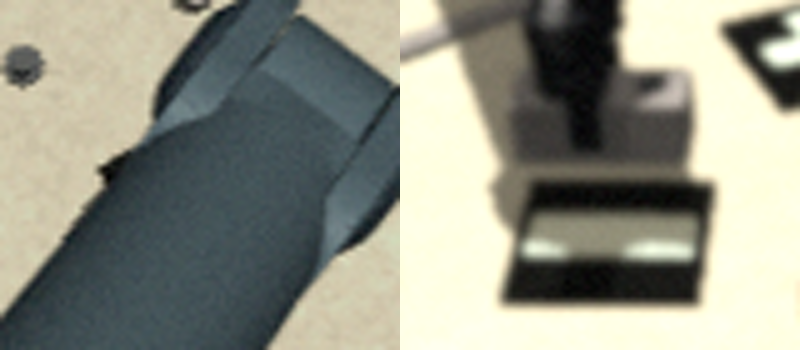

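```bash
python3 - <<'E'
from h import *
b=avg("scene",5);f=b["frame"].max(2);o=env.get_obs();p=np.array(o["eef_pos"]);print(p.round(4))
np.set_printoptions(linewidth=200)
for r in (197,200,203): print(r,"L",f[r,322-80:336-80+0],"R",f[r,355:368])
print("col rows",[f[200:216,c].tolist() for c in (256,345)])
R,t=np.array(b["R"]),np.array(b["t"])
for dz in (0,.019,.04):
    c=R@(p+[0,0,dz])+t;print(dz,b["fx"]*c[0]/c[2]+b["cx"],b["fy"]*c[1]/c[2]+b["cy"])
E
```

```text
[ 0.453  -0.0999  0.0656]
197 L [99 88 87 86 77 63 53 48 46 48 45 44 44 44] R [197 197 197 196 196 196 196 197 197 199 198 198 199]
200 L [132 101  89  85  80  67  52  43  42  43  42  42  43  41] R [198 196 196 197 198 198 200 198 199 200 199 199 196]
203 L [168 133 103  90  85  70  57  47  44  44  46  42  45  43] R [ 98 112 128 145 163 179 191 196 199 197 199 198 198]
col rows [[42, 42, 42, 40, 42, 43, 49, 59, 73, 76, 65, 37, 16, 10, 8, 10], [192, 195, 189, 170, 135, 91, 54, 32, 24, 21, 19, 19, 16, 14, 20, 24]]
0 263.70415414171157 200.29711283405427
0.019 262.99573821558545 193.4283781855978
0.04 262.1921663133164 185.637020080728
```

```bash
python3 - <<'E'
from h import *
b=avg("scene",5);f=b["frame"].max(2);o=env.get_obs();p=np.array(o["eef_pos"]);print(p.round(4))
for r in (194,197,200): print(r,"L",f[r,240:256],"R",f[r,275:290])
z=p[2]-.008
# vertical front edges taken where they meet the bottom edge
for L,Rr in ((247,282.5),):
    w=ray(b,[(L,207.5),(Rr,208)],z);print(w[:,:2].round(4).tolist(),np.linalg.norm(w[1]-w[0]))
    d=(w[1]-w[0])[:2];d/=np.linalg.norm(d);print("ang",np.degrees(np.arctan2(d[1],d[0])),"ctr-tcp mm",((w.mean(0)[:2]+.016*np.array([-d[1],d[0]])-p[:2])*1000).round(1))
E
```

```text
[ 0.4527 -0.0999  0.0653]
194 L [131 101  91  88  89  89  83  73  64  62  63  59  54  41  31  23] R [108 123 131 137 141 140 126 110 126 165 190 197 198 198 197]
197 L [168 134 103  93  89  87  79  65  53  46  45  46  47  45  45  46] R [ 70  71  70  74  72  70  64  67 107 158 188 198 199 201 199]
200 L [189 168 131 102  90  84  75  64  50  46  43  42  42  43  43  41] R [ 51  49  54  54  52  51  50  58  99 151 187 199 199 199 200]
[[0.429, -0.1325], [0.5009, -0.0949]] 0.08112117835043403
ang 27.592104488675893 ctr-tcp mm [4.8 0.4]
```

>>> servo_tool(
  rows=[
    [[2.5,-0.1,-0.4,-1,0.4],[2.5,-0.1,-0.4,-2.5,0.4],[2.5,-0.1,-0.4,-3.8,0.4],[2.5,-0.1,-0.4,-4.4,0.4],[2.5,-0.1,-0.4,-4.7,0.4],[2.5,-0.1,-0.4,-4.8,0.4],[2.5,-0.1,-0.4,-4.9,0.4],[2.5,-0.1,-0.4,-4.9,0.4]],
  ],
)

```text
time_s: 13.38
eef_pos: [0.4523, -0.1041, 0.0167]
tool_rot: [0.971, 0.24, 0.002, -0.004]
ft_force: [0.1, 0.0, -6.3]
opening: 0.0306
```

>>> servo_tool(
  rows=[
    [[2.5,-0.1,0,-0.05,0],[2.5,-0.1,0,-0.1,0],[2.5,-0.1,0,-0.15,0],[2.5,-0.1,0,-0.2,0],[2.5,-0.1,0,-0.25,0],[2.5,-0.1,0,-0.28,0],[2.5,-0.1,0,-0.3,0],[2.5,-0.1,0,-0.3,0]],
  ],
)

```text
time_s: 14.05
eef_pos: [0.4515, -0.104, 0.0146]
tool_rot: [0.971, 0.24, 0.003, -0.004]
ft_force: [-3.7, 1.3, 7.1]
opening: 0.0311
```

>>> servo_tool(
  rows=[
    [[6,0,0,0,0],[8,0,0,0,0],[8.5,0,0,0,0],[8.5,0,0,0,0],[8.5,0,0,0.5,0],[8.5,0,0,3,0],[8.5,0,0,6,0],[8.5,0,0,10,0]],
  ],
)

```text
time_s: 14.72
eef_pos: [0.4494, -0.1039, 0.1143]
tool_rot: [0.971, 0.24, -0.0, -0.005]
ft_force: [1.3, 1.0, 0.6]
opening: 0.085
```

>>> servo_tool(
  rows=[
    [[8.5,-1,-3,0,3],[8.5,-2,-6,0,7],[8.5,-3.5,-10,0,11],[8.5,-5,-13.5,-1,15],[8.5,-6.3,-16.5,-2,15.2],[8.5,-6.3,-17.2,-2,15.2],[8.5,-6.3,-17.2,-2,15.2],[8.5,-6.3,-17.2,-2,15.2]],
  ],
)

```text
time_s: 15.38
eef_pos: [0.3864, -0.276, 0.0944]
tool_rot: [0.931, 0.366, -0.001, -0.005]
ft_force: [-0.3, -0.6, 0.5]
opening: 0.085
```

```bash
python3 - <<'E'
from h import *
o=env.get_obs();p=np.array(o["eef_pos"]);q=o["tool_rot"];print(p.round(4),90-2*np.degrees(np.arctan2(q[0],q[1])))
s=avg("top",4);b=avg("scene",4)
A=lambda f,x,y,g:cv2.resize(cv2.convertScaleAbs(f[y:y+58,x:x+80],alpha=g),None,fx=5,fy=5,interpolation=cv2.INTER_CUBIC)
cv2.imwrite("pics/x1.png",np.vstack([np.hstack([A(s["frame"],312,190,1.8),A(b["frame"],225,195,1.4)]),np.hstack([A(s["frame"],380,215,1.8),A(b["frame"],150,220,1.4)])]))
R,t=np.array(b["R"]),np.array(b["t"])
for X in ((.3863,-.276,.054),(.3863,-.276,0),(p[0],p[1],p[2]+.013)):
    c=R@np.array(X)+t;print(X,b["fx"]*c[0]/c[2]+b["cx"],b["fy"]*c[1]/c[2]+b["cy"])
E
```

```text
[ 0.3864 -0.276   0.0944] -47.105304419991114
(0.3863, -0.276, 0.054) 187.69653298331846 238.48266441116135
(0.3863, -0.276, 0) 192.64718564239823 257.741980252989
(np.float64(0.3863798023634559), np.float64(-0.2759916102294411), np.float64(0.1074193728673456)) 182.44165741268804 217.9228012371519
```

View pics/x1.png

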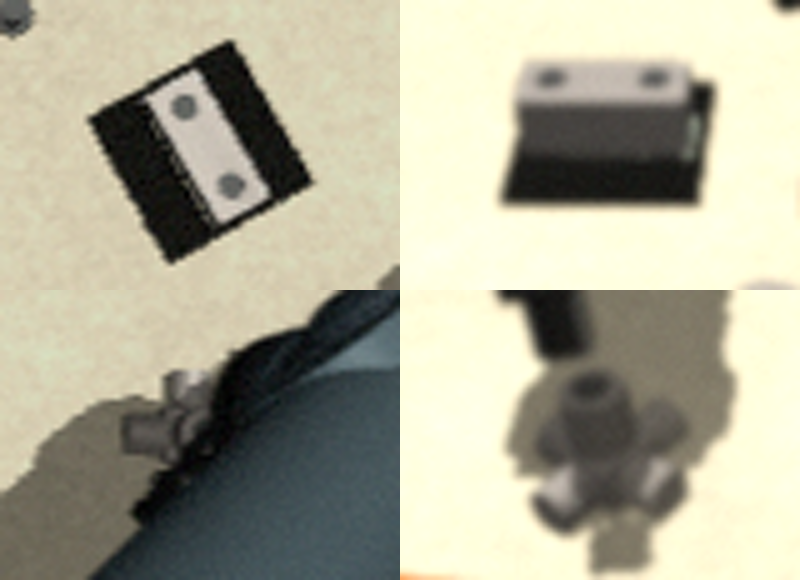

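```bash
python3 - <<'E'
from h import *
s=avg("top",2);b=avg("scene",2)
T=lambda x,y:(312+x/5-.5,190+y/5-.5)
S=lambda x,y:(225+(x-400)/5-.5,195+y/5-.5)
P=lambda n,s,px,z:print(n,(ray(s,px,z)[:,:2]*1000).round(1).tolist())
P("top holes",s,[T(184,107),T(232,185),T(208,146)],.040)
P("pad mid top",s,[T((90+235+312+170)/4,(118+41+183+263)/4)],.006)
P("scene holes",b,[S(552,77),S(655,77),S(603.5,77)],.040)
P("scene front bottom corners",b,[S(518,152),S(688,158)],.006)
P("pad scene corners",b,[S(503,204),S(697,204),S(714,85)],.006)
E
```

```text
top holes [[476.8, -90.8], [434.6, -115.0], [455.6, -103.0]]
pad mid top [[455.6, -102.2]]
scene holes [[434.5, -112.9], [476.6, -89.6], [455.6, -101.3]]
scene front bottom corners [[425.7, -133.1], [498.3, -98.0]]
pad scene corners [[443.2, -167.0], [520.6, -124.1], [477.5, -43.6]]
```

>>> servo_tool(
  rows=[
    [[8.5,0.05,0,-2,0],[8.5,0.05,0,-4,0],[8.5,0.05,0,-5.5,0],[8.5,0.05,0,-6.2,0],[8.5,0.05,0,-6.4,0],[6,0.05,0,-6.4,0],[4,0.05,0,-6.4,0],[2,0.05,0,-6.4,0]],
  ],
  force=70,
)

```text
time_s: 16.65
eef_pos: [0.3877, -0.2762, 0.0311]
tool_rot: [0.93, 0.367, -0.0, -0.004]
ft_force: [0.1, 0.9, 0.1]
opening: 0.0511
```

>>> servo_tool(
  rows=[
    [[2,0,0,0,0],[2,0,0,0,0],[2,0,0,0,0],[2,0,0,0,0],[2,0,0,0,0],[2,0,0,0,0],[2,0,0,0,0],[2,0,0,0,0]],
  ],
)

```text
time_s: 17.32
eef_pos: [0.3882, -0.2764, 0.0321]
tool_rot: [0.93, 0.367, 0.001, -0.004]
ft_force: [-2.2, 0.6, 6.3]
opening: 0.0253
```

>>> servo_tool(
  rows=[
    [[2,0,0,0.5,0],[2,0,0,2,0],[2,0,0,4,0],[2,0,0,6,0],[2,0,0,7.5,0],[2,0,0,8,0],[2,0,0,8,0],[2,0,0,8,0]],
  ],
)

```text
time_s: 17.98
eef_pos: [0.3879, -0.2756, 0.1116]
tool_rot: [0.93, 0.367, 0.001, -0.005]
ft_force: [-0.5, 0.1, -3.9]
opening: 0.0253
```

>>> servo_tool(
  rows=[
    [[2,1,2,0,-2],[2,2,5,0,-6],[2,3,8.5,0,-11],[2,4,12,0,-16],[2,5,15.5,0,-21],[2,6,19,0,-26],[2,7,22.5,0,-31],[2,7,26,0,-33.5]],
  ],
)

```text
time_s: 18.65
eef_pos: [0.4592, -0.0135, 0.1111]
tool_rot: [0.997, 0.082, 0.003, -0.003]
ft_force: [1.0, 0.2, -4.6]
opening: 0.0258
```

>>> servo_tool(
  rows=[
    [[2,0,3,0,0],[2,0,6,0,0],[2,0,8.5,-0.5,0],[2,0,10.5,-1.5,0],[2,0,11,-2.5,0],[2,0,11,-3,0],[2,0,11,-3,0],[2,0,11,-3,0]],
  ],
)

```text
time_s: 19.32
eef_pos: [0.4583, 0.0949, 0.0804]
tool_rot: [0.997, 0.081, 0.002, -0.002]
ft_force: [-0.1, -0.1, -4.3]
opening: 0.0259
```

```bash
python3 - <<'E'
from h import *
b=avg("scene",5);s=avg("top",2);o=env.get_obs();p=np.array(o["eef_pos"]);q=o["tool_rot"];print(p.round(4),90-2*np.degrees(np.arctan2(q[0],q[1])))
R,t=np.array(b["R"]),np.array(b["t"])
for dz in (0,-.02):
    c=R@(p+[0,0,dz])+t;print(b["fx"]*c[0]/c[2]+b["cx"],b["fy"]*c[1]/c[2]+b["cy"])
A=lambda f,x,y,g:cv2.resize(cv2.convertScaleAbs(f[y:y+70,x:x+80],alpha=g),None,fx=5,fy=5,interpolation=cv2.INTER_CUBIC)
cv2.imwrite("pics/x2.png",np.hstack([A(s["frame"],240,185,1.8),A(b["frame"],270,140,1.4)]))
E
```

```text
[0.4596 0.0961 0.0814] -80.66173875762732
309.1673726321132 158.80528044858417
309.3010402191762 165.45337393595267
```

View pics/x2.png

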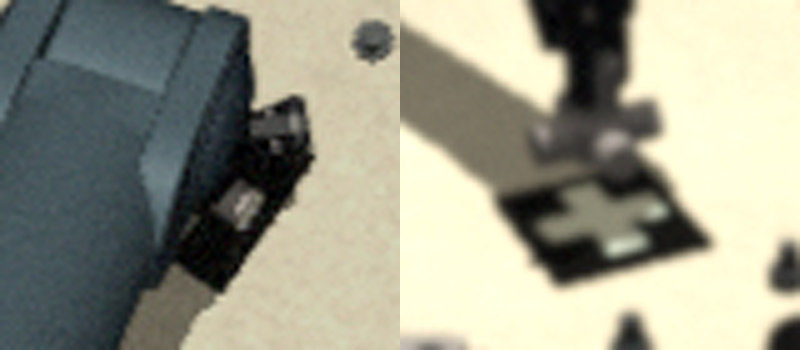

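```bash
python3 - <<'E'
from h import *
b=snap("scene");S=lambda x,y:(270+(x-400)/5-.5,140+y/5-.5)
for l,r,z in ((( 541,138),(652,117),.0613),((541,232),(668,208),.006)):
    w=ray(b,[S(*l),S(*r)],z)*1000;d=w[1]-w[0];print(w[:,:2].round(1).tolist(),np.degrees(np.arctan2(d[1],d[0])).round(1),np.linalg.norm(d).round(1),w.mean(0).round(1))
w=ray(b,[S(617,157),S(587,190),S(628,248)],[.0613,.006,.006][0])*1000
w2=ray(b,[S(587,185),S(628,248)],.006)*1000;d=w2[1]-w2[0];print(np.degrees(np.arctan2(d[1],d[0])),w2.round(1).tolist())
E
```

```text
[[437.0, 74.0], [477.4, 122.0]] 50.0 62.7 [457.2  98.   61.3]
[[438.3, 68.4], [486.7, 123.2]] 48.5 73.1 [462.5  95.8   6. ]
-40.81579463469179 [[435.1, 122.5, 6.0], [487.4, 77.4, 6.0]]
```

>>> servo_tool(
  rows=[
    [[2,-0.05,-0.05,-1,0],[2,-0.05,-0.05,-2.3,0],[2,-0.05,-0.05,-3.2,0],[2,-0.05,-0.05,-3.7,0],[2,-0.05,-0.05,-3.9,0],[2,-0.05,-0.05,-4,0],[2,-0.05,-0.05,-4.1,0],[2,-0.05,-0.05,-4.1,0]],
  ],
)

```text
time_s: 20.38
eef_pos: [0.4594, 0.0959, 0.0407]
tool_rot: [0.997, 0.082, 0.003, -0.003]
ft_force: [0.0, 0.5, -3.8]
opening: 0.0259
```

>>> servo_tool(
  rows=[
    [[2,0,0,-0.05,0],[2,0,0,-0.1,0],[2,0,0,-0.15,0],[2,0,0,-0.2,0],[2,0,0,-0.25,0],[2,0,0,-0.25,0],[2,0,0,-0.25,0],[2,0,0,-0.25,0]],
  ],
)

```text
time_s: 21.05
eef_pos: [0.4595, 0.096, 0.0382]
tool_rot: [0.997, 0.082, 0.003, -0.004]
ft_force: [-0.1, 0.3, -2.3]
opening: 0.0258
```

Contact is starting. I'll go a touch lower, then release.

>>> servo_tool(
  rows=[
    [[2,0,0,-0.05,0],[2,0,0,-0.1,0],[2,0,0,-0.1,0],[6,0,0,-0.1,0],[8,0,0,-0.1,0],[8.5,0,0,-0.1,0],[8.5,0,0,-0.1,0],[8.5,0,0,0.5,0]],
  ],
)

```text
time_s: 21.72
eef_pos: [0.4588, 0.0958, 0.0428]
tool_rot: [0.997, 0.082, 0.003, -0.003]
ft_force: [-0.2, -0.7, -0.2]
opening: 0.0837
```

>>> servo_tool(
  rows=[
    [[8.5,0,0,3,0],[8.5,0,0,6,0],[8.5,0,0,9,0],[8.5,0,-2,10,3],[8.5,1,-5,10,8],[8.5,3,-8,10,14],[8.5,5,-11,10,20],[8.5,7,-14,10,26]],
  ],
)

```text
time_s: 22.38
eef_pos: [0.5296, -0.0449, 0.1433]
tool_rot: [0.952, 0.307, 0.002, -0.004]
ft_force: [0.1, 0.8, -0.3]
opening: 0.0849
```

>>> servo_tool(
  rows=[
    [[8.5,1.5,-3,0,0],[8.5,3,-6,0,0],[8.5,4.5,-9,0,0],[8.5,6,-12,-1,0],[8.5,7.5,-15,-3,0],[8.5,8.4,-16.6,-4.3,0],[8.5,8.4,-16.6,-4.3,0],[8.5,8.4,-16.6,-4.3,0]],
  ],
)

```text
time_s: 23.05
eef_pos: [0.6124, -0.2123, 0.0996]
tool_rot: [0.952, 0.305, 0.001, -0.004]
ft_force: [-1.0, -0.1, -0.2]
opening: 0.085
```

```bash
python3 - <<'E'
from h import *
o=env.get_obs();p=np.array(o["eef_pos"]);q=o["tool_rot"];print(p.round(4),90-2*np.degrees(np.arctan2(q[0],q[1])))
s=avg("top",4);b=avg("scene",4)
A=lambda f,x,y,g:cv2.resize(cv2.convertScaleAbs(f[y:y+58,x:x+80],alpha=g),None,fx=5,fy=5,interpolation=cv2.INTER_CUBIC)
cv2.imwrite("pics/p1.png",np.vstack([np.hstack([A(s["frame"],240,190,1.8),A(b["frame"],270,150,1.4)]),np.hstack([A(s["frame"],350,130,1.8),A(b["frame"],260,235,1.4)])]))
R,t=np.array(b["R"]),np.array(b["t"])
for X in ((.6134,-.2108,.056),(.6134,-.2108,0),(p[0],p[1],p[2]+.013)):
    c=R@np.array(X)+t;print(X,b["fx"]*c[0]/c[2]+b["cx"],b["fy"]*c[1]/c[2]+b["cy"])
E
```

```text
[ 0.6124 -0.2123  0.0996] -54.426976421983284
(0.6134, -0.2108, 0.056) 297.7951639833739 255.37499223886726
(0.6134, -0.2108, 0) 298.74590115159924 275.77693865276035
(np.float64(0.6124451951427499), np.float64(-0.21230518845726845), np.float64(0.11262788485404898)) 295.8865565323588 233.20183453585778
```

View pics/p1.png

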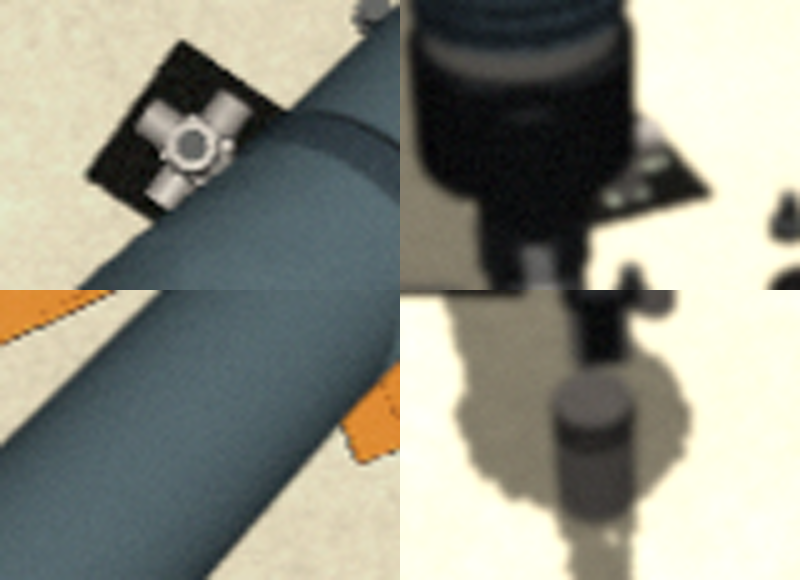

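>>> servo_tool(
  rows=[
    [[8.5,0.1,0.15,-2,0],[8.5,0.1,0.15,-4,0],[8.5,0.1,0.15,-6,0],[8.5,0.1,0.15,-7.5,0],[8.5,0.1,0.15,-8,0],[6,0.1,0.15,-8.1,0],[4,0.1,0.15,-8.1,0],[2.3,0.1,0.15,-8.1,0]],
  ],
  force=70,
)

```text
time_s: 24.12
eef_pos: [0.6158, -0.2088, 0.0212]
tool_rot: [0.952, 0.307, 0.004, -0.003]
ft_force: [-0.4, -0.5, -0.2]
opening: 0.0509
```

>>> servo_tool(
  rows=[
    [[2.3,0,0,0,0],[2.3,0,0,0,0],[2.3,0,0,0,0],[2.3,0,0,0,0],[2.3,0,0,0,0],[2.3,0,0,0,0],[2.3,0,0,0,0],[2.3,0,0,0,0]],
  ],
)

```text
time_s: 24.78
eef_pos: [0.6171, -0.2095, 0.023]
tool_rot: [0.952, 0.307, 0.005, -0.003]
ft_force: [-0.6, 1.4, 5.8]
opening: 0.0303
```

>>> servo_tool(
  rows=[
    [[2.3,0,0,1,0],[2.3,0,0,3,0],[2.3,0,0,5,0],[2.3,0,0,7,0],[2.3,0,0,9,0],[2.3,0,0,11,0],[2.3,0,0,11,0],[2.3,0,0,11,0]],
  ],
)

```text
time_s: 25.45
eef_pos: [0.6175, -0.2097, 0.1338]
tool_rot: [0.952, 0.307, 0.006, -0.002]
ft_force: [0.5, 0.2, -3.8]
opening: 0.0303
```

>>> servo_tool(
  rows=[
    [[2.3,0,2,0.5,0],[2.3,0,5,1,0],[2.3,0,8.5,1,0],[2.3,0,12,1,0],[2.3,0.5,15.5,1,0],[2.3,0.5,19,1,0],[2.3,1,22.5,1,0],[2.3,1,26,1,0]],
  ],
)

```text
time_s: 26.12
eef_pos: [0.6262, 0.0525, 0.1415]
tool_rot: [0.952, 0.308, 0.004, -0.003]
ft_force: [0.3, -0.2, -3.0]
opening: 0.0301
```

>>> servo_tool(
  rows=[
    [[2.3,0,3,0,0],[2.3,0,6,0,0],[2.3,0,9,0,0],[2.3,0.2,12,-1,0],[2.3,0.2,14.5,-3,0],[2.3,0.2,15.7,-5,0],[2.3,0.2,15.7,-7,0],[2.3,0.2,15.7,-7,0]],
  ],
)

```text
time_s: 26.78
eef_pos: [0.622, 0.2112, 0.064]
tool_rot: [0.951, 0.309, -0.002, -0.003]
ft_force: [-1.8, -1.0, -3.6]
opening: 0.0302
```

```bash
python3 - <<'E'
from h import *
b=avg("scene",5);s=avg("top",2);o=env.get_obs();p=np.array(o["eef_pos"]);q=o["tool_rot"];print(p.round(4),90-2*np.degrees(np.arctan2(q[0],q[1])))
R,t=np.array(b["R"]),np.array(b["t"])
print("TCP px, bottom px for TCP axis")
for dz in (0,-.023):
    c=R@(p+[0,0,dz])+t;print(b["fx"]*c[0]/c[2]+b["cx"],b["fy"]*c[1]/c[2]+b["cy"])
A=lambda f,x,y,g:cv2.resize(cv2.convertScaleAbs(f[y:y+70,x:x+80],alpha=g),None,fx=5,fy=5,interpolation=cv2.INTER_CUBIC)
cv2.imwrite("pics/p2.png",np.hstack([A(s["frame"],200,125,1.8),A(b["frame"],340,130,1.4)]))
E
```

```text
[0.6295 0.2084 0.0731] -54.289817059529696
TCP px, bottom px for TCP axis
385.4102222512015 158.63081497910355
384.6051763711829 166.14568254294988
```

View pics/p2.png

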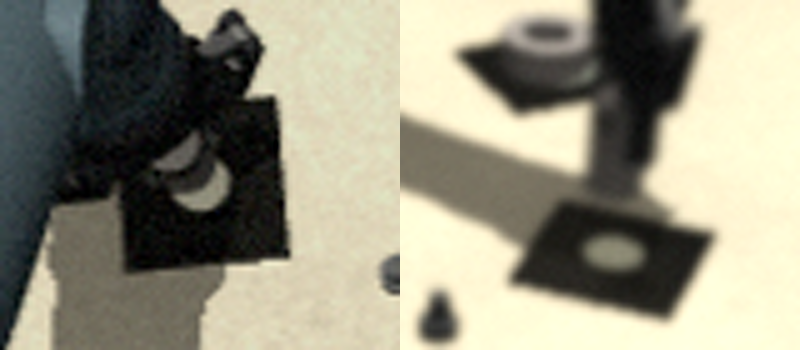

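```bash
python3 - <<'E'
from h import *
b=avg("scene",5);f=b["frame"].astype(int);o=env.get_obs();p=np.array(o["eef_pos"]);print(p.round(4))
for r in (158,160,162,164,166,168): print(r,f[r,372:396].max(1))
g=f.max(2)
hull=blobs((g>70)&(np.indices(g.shape)[0]>172)&(np.indices(g.shape)[0]<190)&(np.indices(g.shape)[1]>372)&(np.indices(g.shape)[1]<394),20,300)
for h in hull: c=np.argwhere(h).mean(0)[::-1];print("inlay px",c,ray(b,c,.006).round(4))
E
```

```text
[0.6285 0.2095 0.0721]
158 [186 186 188 186 186 173 139  88  52  43  41  41  40  36  27  19  13  12
  17  44  96 146 175 184]
160 [189 189 189 189 186 173 136  83  49  41  41  40  40  35  27  20  17  20
  29  64 115 156 178 185]
162 [181 186 188 188 184 169 128  76  45  41  42  42  43  42  38  37  40  56
  90 128 159 177 184 185]
164 [124 139 149 151 148 133 100  63  45  40  44  45  43  43  44  45  52  87
 134 168 181 183 183 182]
166 [ 86  87  89  88  87  81  68  55  44  44  45  44  42  42  44  46  63 104
 148 173 180 180 182 184]
168 [ 82  82  80  82  80  81  78  71  65  57  55  53  53  52  55  61  81 117
 151 172 178 182 183 183]
inlay px [382.34693878 180.2244898 ] [[0.628  0.2064 0.006 ]]
```

>>> servo_tool(
  rows=[
    [[2.3,0,-0.15,-1,0],[2.3,0,-0.15,-2.3,0],[2.3,0,-0.15,-3.2,0],[2.3,0,-0.15,-3.6,0],[2.3,0,-0.15,-3.8,0],[2.3,0,-0.15,-3.9,0],[2.3,0,-0.15,-4.0,0],[2.3,0,-0.15,-4.0,0]],
  ],
)

```text
time_s: 28.05
eef_pos: [0.6288, 0.2079, 0.0322]
tool_rot: [0.952, 0.307, 0.005, -0.003]
ft_force: [-0.2, 0.1, -3.4]
opening: 0.03
```

>>> servo_tool(
  rows=[
    [[2.3,0,0,-0.05,0],[2.3,0,0,-0.1,0],[2.3,0,0,-0.15,0],[2.3,0,0,-0.2,0],[2.3,0,0,-0.25,0],[2.3,0,0,-0.3,0],[2.3,0,0,-0.3,0],[2.3,0,0,-0.3,0]],
  ],
)

```text
time_s: 28.72
eef_pos: [0.6288, 0.2079, 0.0292]
tool_rot: [0.952, 0.307, 0.005, -0.003]
ft_force: [-0.4, -0.5, -2.1]
opening: 0.0304
```

>>> servo_tool(
  rows=[
    [[2.3,0,0,-0.05,0],[2.3,0,0,-0.1,0],[2.3,0,0,-0.1,0],[6,0,0,-0.1,0],[8,0,0,-0.1,0],[8.5,0,0,-0.1,0],[8.5,0,0,-0.1,0],[8.5,0,0,0.5,0]],
  ],
)

```text
time_s: 29.38
eef_pos: [0.6278, 0.2078, 0.0331]
tool_rot: [0.952, 0.307, 0.004, -0.003]
ft_force: [0.3, 0.1, 0.3]
opening: 0.0845
```

>>> servo_tool(
  rows=[
    [[8.5,0,0,3,0],[8.5,0,0,6,0],[8.5,0,0,9,0],[8.5,0,0,12,0],[8.5,-3,2,13,0],[8.5,-6,5,13,0],[8.5,-9,8,13,0],[8.5,-12,12,13,0]],
  ],
)

```text
time_s: 30.05
eef_pos: [0.5126, 0.3197, 0.164]
tool_rot: [0.952, 0.306, 0.004, -0.003]
ft_force: [0.7, 1.5, -0.2]
opening: 0.0846
```

>>> servo_tool(
  rows=[
    [[8.5,-3,4,0,0],[8.5,-6,8,0,0],[8.5,-9,11,0,0],[8.5,-12,14,0,0],[8.5,-15,16,0,0],[8.5,-18,18,0,0],[8.5,-21,20,0,0],[8.5,-24,22,0,0]],
  ],
)

```text
time_s: 30.72
eef_pos: [0.27, 0.5414, 0.1645]
tool_rot: [0.952, 0.307, 0.004, -0.004]
ft_force: [0.2, 0.6, -0.9]
opening: 0.0847
```

```bash
python3 - <<'E'
from h import *
print(np.round(env.get_obs()["eef_pos"],3))
s=avg("top",6);np.save("pics/topf.npy",s["frame"])
montage(s,[(166,205),(353,219),(280,220),(240,160)],"fin.png",w=50,h=36)
E
```

```text
[0.27  0.541 0.165]
```

View pics/fin.png

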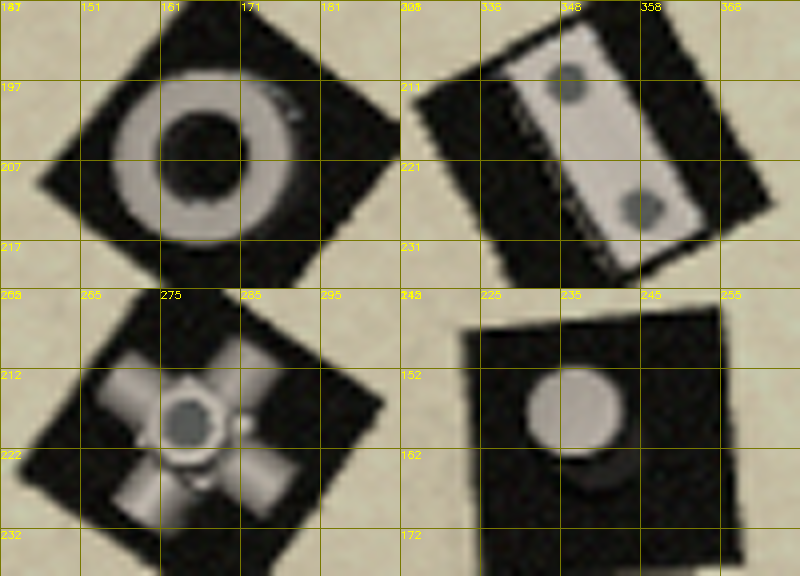

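```bash
python3 - <<'E'
from h import *
s=snap("top")
def W(px,o,off,z): return ray(s,(np.array(px,float)-off)/8-.5+o,z)[:,:2]*1000
def A(w): d=w[1]-w[0];return np.degrees(np.arctan2(d[1],d[0])).round(1)
print("collar",W([(202,156),(201,156)],(141,187),(0,0),.03).round(1).tolist(),"pad 502.8 400.8 / 503.3 401.5")
h=W([(567,83),(641,209)],(328,201),(400,0),.04);print("block",h.mean(0).round(1),A(h),"pad 455.6 -102 27.9")
l=W([(590,20),(706,225)],(328,201),(400,0),.04);print("block long edge",A(l))
print("cross boss",W([(188,425)],(255,202),(0,288),.06).round(1),"pad 458.6 95.4 54.5")
for e in ([(115,378),(281,495)],[(255,350),(140,515)]):
    w=W(e,(255,202),(0,288),.017);print("bar",A(w),w.mean(0).round(1))
print("plug",W([(574,412)],(215,142),(400,288),.062).round(1),"pad 625.4 205.3 / 626.8 206.3")
f=np.load("pics/topf.npy");g=f.max(2)
for m in blobs((g<60),80,3000):
    print(outline(m).mean(0).round(),m.sum(),*rect(s,m,.006))
E
```

```text
collar [[501.9, 400.8], [501.9, 401.2]] pad 502.8 400.8 / 503.3 401.5
block [ 455.6 -102.7] -151.4 pad 455.6 -102 27.9
block long edge -152.4
cross boss [[458.5  95.5]] pad 458.6 95.4 54.5
bar -126.2 [458.3  96. ]
bar 144.4 [459.7  96. ]
plug [[625.6 205.3]] pad 625.4 205.3 / 626.8 206.3
[  5. 171.] 1370 [614.4 861.8] [391.5  38.5] 0.6
[631. 168.] 1362 [ 583.1 -876.7] [334.5  60.4] 0.1
[319. 154.] 309 [643.5 -13.5] [50.4 60.2] 88.7
[240. 162.] 978 [625.3 205.3] [93.9 91. ] 4.6
[558. 219.] 2093 [ 447.8 -668.6] [208.1 166.8] 8.9
[169. 207.] 751 [502.7 400.8] [93.  91.7] 51.3
[583. 193.] 160 [ 514.5 -743.7] [28.4 48.6] 16.8
[ 59. 230.] 1718 [421.2 742.3] [196.7 220.8] 75.8
[280. 221.] 844 [458.1  95.6] [92.  91.9] 54.5
[352. 220.] 764 [ 455.5 -101.6] [91.9 92. ] 27.8
[567. 204.] 155 [ 486.3 -695.5] [28.4 47.2] 12.6
[602. 203.] 157 [ 486.4 -792.4] [28.3 47.2] 9.9
[166. 206.] 113 [503.4 409.6] [30.9 30.3] 1.4
[604. 224.] 167 [ 430.3 -790.7] [28.5 49.7] 5.8
[588. 234.] 161 [ 402.6 -744.6] [28.9 46.3] 6.7
[317. 383.] 2219 [47.3  4.6] [212.9 109.5] 88.8
```

All four parts are within about 1 mm and 1° of their outlines, the jar has not moved, and the gripper is clear.

```bash
python3 -c "
from bench import env
print(env.hand_in())"
```

```text
the job is handed in; nothing more can be done
None
```

I set the collar, block, cross and plug upright on their own pads, in that order. I handed the job in at about 31 s of the 102 s allowed, with the open gripper clear of everything.

The last top-view check, with pad and inlay centres found by mask and part centres read off the enlarged picture, gave these offsets:

| Part | Offset from pad centre | Angle error |
|---|---|---|
| Collar | about 1 to 1.5 mm | round, not needed |
| Block | about 1 mm | about 0 to 1° |
| Cross | under 1 mm from the boss, about 1 mm from the bars | about 1° |
| Plug | about 0 mm from the pad outline, about 1.5 mm from the inlay | round, not needed |

- **Jar:** it stands where it was, with under 1.5 mm of difference between the two measurements.
- **Disagreement:** the two block angle readings differed by about 1°, which is within reading error. Calibration is only good to about 2 mm.
- **Collar contact:** the collar was briefly pressed onto its pad with about 18 N. I eased it off and recentred it before release.

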